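# Gauge the drilled garage blocks and sort them by fit

### The arm

A 6-joint arm with a two-finger parallel gripper is mounted at the origin on the work surface. World frame = base frame: x ahead of the robot, y to its left, z up, the work surface at z = 0. Lengths are in m, angles in rad, forces in N, time in s.
With the tool pointing down it reaches from about 0.375 to 0.925 m from the base axis. Payload 5.7 kg.
Tool frame: the origin (TCP) lies at the very end of the fingers, on their centre line; the grasp point (between the pads) lies 19 mm behind it; x points along the fingers, y is the direction in which the jaws open and shut, and the axes are right-handed (so a half turn about x gives the same grasp; the last joint's range is limited). The gripper opens to 85 mm and grips with 20 to 120 N. Pads are 22 mm wide; open, the fingers measure 114 mm over their backs; the gripper's body (76 mm by 85 mm) begins 54 mm behind the grasp point. The pads swing forward as they close: fully open they stand 13 mm farther back than shut.
Start: joints at [-1.279, 0.359, 1.51, -0, 1.272, -0.115], TCP at [0.237, -0.551, 0.231] pointing down, gripper open.
Joint ranges: [-2.97, 2.97], [-1.01, 2.36], [0.21, 2.38], [-0.96, 4.11], [0.2, 2.71], [-2.98, 2.98]. Speed limits (rad/s): [2.39, 2.39, 3.14, 3.14, 3.14, 3.14].

### API

Orientations are given as a rotation vector (axis times angle).
In Python, from rig import bot gives the robot as it stands.
- The arm moves only by the tool arm_command, never from a script. Its argument "rows" is a list of rows, each a list of 7 numbers: the shift along the tool's x, y, z in units of 25 mm (1.0 is 25 mm), then the turn, a rotation vector about the tool's x, y, z in units of 5 degrees (1.0 is 5 degrees), then the opening, from 0 (shut) to 1 (fully open). A call has 1 to 5 rows; each row shifts and turns the commanded pose from where the row before left it, along the tool's axes as they then stand; what a row does not reach is not made up. A row lasts 1/12 s, in which the tool goes at most 41.7 mm and 7.16 degrees, less where a joint would pass 70% of its speed; a pose out of reach is approached as far as the arm can. A call is refused whole if a number of a shift passes 1 or a number of a turn 1, either way. A call with a gripper value outside its range is refused whole. The fingers move at their own pace and stop on an object; the grip force is fixed at half the most. Time passes only in rows, so rows that do not move let the fingers close. It gives the time, the measured TCP pose, the force and the opening at its end, in the units of the state.
- bot.sense(): the state, without advancing time (a new reading comes with each control period).
- bot.grab_frame(name): name is "scene" or "top"; returns (picture, depth): 480x640x3 uint8, red, green, blue; 480x640 float32, m along the optical axis (not along the pixel's ray), 0 where there is no reading.
- bot.camera_model(name): a dict with "fov_y" (degrees; the focal length in pixels is half the picture's height over the tangent of half this angle, whatever the lens; pixels are square), "cx", "cy" (the principal point, pixels), "view" (4x4, takes a point from world to camera coordinates). Camera axes: x right, y down, z forward; pixel columns grow to the right and rows downward; lengths in m; the calibration is good to about 2 mm. A picture is of the moment at which its call begins. camera_model takes no time and is no camera call.
- bot.close_job(): hands the job in, once; it reports no verdict.
Trained networks look in the newest picture that a camera, given by its name, has taken for a name from the list of things; names that differ only in an ending like _2 or _b are one class to them, and where a whole thing is asked for, a point or a joint stands for the part that bears it (a point fixed in the world has none). Each returns a list of dicts, best first, with "score" (0 to 1); they miss things now and then, are a little off and sometimes report something else, mostly with a low value. They report only what shows in the picture. A call takes as long as a camera call. They do not tell look-alikes from the thing itself.
- bot.boxes_of(camera, thing): "box" ([left, top, right, bottom] in pixels, round what is visible of it).
- bot.pinpoint(camera, thing): "xy" ([column, row] in pixels: a listed point, or the origin of a listed thing).
The state is a dict: "clock": time; "joint_pos": joint angles; "qvel": joint speeds; "joint_efforts": joint torques, N m; "tcp_pos": TCP position; "tool_rot": TCP orientation; "ft_force": force on the tool from outside, world axes, zero at the start; "moment": the same for the moment, N m; "finger_gap": finger opening in m.
Only numpy, scipy, OpenCV 4.12 (cv2) and the standard library are available. Lean on these libraries where they do the work, as an engineer would, in place of code of your own. Each camera call takes 0.05 s, during which the arm holds its last target. There are 200 camera calls.

### The job

The toy garage gets a new storey: take the step gauge from its stand and, working along the row from the robot's left to its right, push it gently into the hole of each of the three drilled blocks until it stops, then put the gauge back in its stand. Set the block that only the thin step enters (it fits) on the garage's parking deck and the one that the thick step enters too (too loose) in the offcut box, and leave the one that not even the thin step enters (too tight) on the work board for sanding. Set the blocks down flat, without dropping them, and leave the other toys and things where they are.

Things in the scene. Friction and masses are not known exactly. Their poses are not given: they have to be found in the camera images.
- block_a_mid (a point): centre (half-way up) of one of three look-alike drilled beech blocks, 76 (own x) x 56 (own y) x 48 mm (z, up), 100 to 200 g, loose on the work board; a plain round hole goes straight through its middle, mouth 24 mm above this point, about 18 (too tight), 21.5 (fits) or 24.5 mm (too loose) wide. Any kind may stand at any place in the row: the gauge tells which it is. Grip it across its 56 mm width.
- block_b_mid (a point): centre (half-way up) of one of three look-alike drilled beech blocks, 76 (own x) x 56 (own y) x 48 mm (z, up), 100 to 200 g, loose on the work board; a plain round hole goes straight through its middle, mouth 24 mm above this point, about 18 (too tight), 21.5 (fits) or 24.5 mm (too loose) wide. Any kind may stand at any place in the row: the gauge tells which it is. Grip it across its 56 mm width.
- block_c_mid (a point): centre (half-way up) of one of three look-alike drilled beech blocks, 76 (own x) x 56 (own y) x 48 mm (z, up), 100 to 200 g, loose on the work board; a plain round hole goes straight through its middle, mouth 24 mm above this point, about 18 (too tight), 21.5 (fits) or 24.5 mm (too loose) wide. Any kind may stand at any place in the row: the gauge tells which it is. Grip it across its 56 mm width.
- gauge_grip (a point): point to hold on the step gauge, on the axis of its grey hexagonal handle, 92 mm above the tip; the hexagon is 26 mm across flats and spans 42 to 116 mm above the tip; flats face own x and every 60 degrees from it; own z points up, from tip to handle. The gauge weighs about 200 g and starts upright in its stand.
- gauge_tip (a point): lowest point, on the axis, of the step gauge (118 mm tall, own z up). From the tip up: a 45 degree lead-in cone, 12 to 20 mm wide over 4 mm; the thin step, 20 mm wide, up to 20 mm (green band); a short 45 degree cone; the thick step, 23 mm wide, from 21.5 to 38 mm (red band); a collar 36 mm wide, 4 mm thick, under the handle.
- gauge_step (a point): point on the gauge's axis where the thin step ends, 20 mm above the tip. Pushed in, the gauge stops with its tip about 3 mm deep in a tight hole, 20 to 22 mm in a fitting one, 38 mm (collar on the block) in a loose one. 0 mm deep means it sits on the face beside the hole: search around. A block slides at about 1 N of side push, so the cone finds a hole 2 to 3 mm off.
- stand_mouth (a point): centre of the mouth of the fixed gauge stand: a brown wooden block 70 x 70 x 50 mm with an upright hole 31 mm wide, open to the shelf; this point is 50 mm above the shelf. The gauge hangs in it by its collar, which rests on the stand's top, the tip 38 mm below this point.
- board_top (a point): centre of the top of the fixed dark green work board, 130 (own x) x 360 mm (own y), top 12 mm above the shelf, with a low 14 mm wooden strip along its far edge. The blocks stand on it in a row along own y, about 110 mm apart, at own y of about +0.11 (left), 0 (middle) and -0.11 m (right); own +y points to the robot's left.
- garage_deck (a point): centre of the flat top parking deck of the fixed wooden toy garage, 120 mm above the shelf; the deck is 220 (own x) x 240 mm (own y) with a red rail 14 mm high and 8 mm thick round its edge; a ramp leads down on its far side. It stands to the left or to the right of the board.
- offcuts_in (a point): centre of the inner floor (6 mm above the shelf) of the fixed open cardboard offcut box, 210 x 210 mm outside, walls 6 mm thick, 55 mm high. It stands on the other side of the board from the garage.
- dumper: orange die-cast toy dumper, 150 x 75 x 85 mm, origin under its centre; leave alone
- jar: glass jar with a screw-top lid, 84 mm wide, 130 mm tall, origin under its centre; leave alone
- sander: cork sanding block, 110 x 60 x 33 mm, origin under its centre; leave alone
- car: yellow toy car, 85 x 45 x 43 mm, origin under its centre; leave alone
Not all that is in view belongs to the job. What is shaped like the part that bears block_a_mid but blue or purple is not meant.

How it is judged:
On the way, in this order (a step that is already met when the one before it is completed fails the run):
1. the gauge has been pushed into the hole of the left block until it stops (loose hole: until the thick step is inside) (((y of block_a_mid in the frame of board_top above 0.055 m and x of gauge_tip in the frame of block_a_mid between -0.006 and 0.006 m and y of gauge_tip in the frame of block_a_mid between -0.006 and 0.006 m and z of gauge_tip in the frame of block_a_mid below 0.008 m and contact force between gauge and block_a above 1.5 N) or (y of block_b_mid in the frame of board_top above 0.055 m and x of gauge_tip in the frame of block_b_mid between -0.006 and 0.006 m and y of gauge_tip in the frame of block_b_mid between -0.006 and 0.006 m and z of gauge_tip in the frame of block_b_mid below -0.002 m) or (y of block_c_mid in the frame of board_top above 0.055 m and x of gauge_tip in the frame of block_c_mid between -0.006 and 0.006 m and y of gauge_tip in the frame of block_c_mid between -0.006 and 0.006 m and z of gauge_tip in the frame of block_c_mid below 0.023 m and contact force between gauge and block_c above 1.5 N))), for 0.1 s.
2. the gauge has been pushed into the hole of the middle block until it stops (loose hole: until the thick step is inside) (((y of block_a_mid in the frame of board_top between -0.055 and 0.055 m and x of gauge_tip in the frame of block_a_mid between -0.006 and 0.006 m and y of gauge_tip in the frame of block_a_mid between -0.006 and 0.006 m and z of gauge_tip in the frame of block_a_mid below 0.008 m and contact force between gauge and block_a above 1.5 N) or (y of block_b_mid in the frame of board_top between -0.055 and 0.055 m and x of gauge_tip in the frame of block_b_mid between -0.006 and 0.006 m and y of gauge_tip in the frame of block_b_mid between -0.006 and 0.006 m and z of gauge_tip in the frame of block_b_mid below -0.002 m) or (y of block_c_mid in the frame of board_top between -0.055 and 0.055 m and x of gauge_tip in the frame of block_c_mid between -0.006 and 0.006 m and y of gauge_tip in the frame of block_c_mid between -0.006 and 0.006 m and z of gauge_tip in the frame of block_c_mid below 0.023 m and contact force between gauge and block_c above 1.5 N))), for 0.1 s.
3. the gauge has been pushed into the hole of the right block until it stops (loose hole: until the thick step is inside) (((y of block_a_mid in the frame of board_top below -0.055 m and x of gauge_tip in the frame of block_a_mid between -0.006 and 0.006 m and y of gauge_tip in the frame of block_a_mid between -0.006 and 0.006 m and z of gauge_tip in the frame of block_a_mid below 0.008 m and contact force between gauge and block_a above 1.5 N) or (y of block_b_mid in the frame of board_top below -0.055 m and x of gauge_tip in the frame of block_b_mid between -0.006 and 0.006 m and y of gauge_tip in the frame of block_b_mid between -0.006 and 0.006 m and z of gauge_tip in the frame of block_b_mid below -0.002 m) or (y of block_c_mid in the frame of board_top below -0.055 m and x of gauge_tip in the frame of block_c_mid between -0.006 and 0.006 m and y of gauge_tip in the frame of block_c_mid between -0.006 and 0.006 m and z of gauge_tip in the frame of block_c_mid below 0.023 m and contact force between gauge and block_c above 1.5 N))), for 0.1 s.
At the end, for the whole second after the job is handed in: Fitting block on the garage deck, loose block on the offcut box floor, tight block on the work board, each flat within 0.12 rad, its centre inside the edges; gauge in its stand, upright within 0.1 rad, collar on the stand (tip 33 to 43 mm below the mouth); all at rest (x of block_a_mid in the frame of garage_deck between -0.1 and 0.1 m and y of block_a_mid in the frame of garage_deck between -0.11 and 0.11 m and z of block_a_mid in the frame of garage_deck between 0.017 and 0.032 m and angle between each of block_a_mid, block_b_mid, block_c_mid's own z axis and vertical below 0.12 rad and linear speed of each of block_a, block_b, block_c, gauge below 0.02 m/s and x of block_b_mid in the frame of offcuts_in between -0.1 and 0.1 m and y of block_b_mid in the frame of offcuts_in between -0.1 and 0.1 m and z of block_b_mid in the frame of offcuts_in between 0.017 and 0.032 m and x of block_c_mid in the frame of board_top between -0.065 and 0.065 m and y of block_c_mid in the frame of board_top between -0.18 and 0.18 m and z of block_c_mid in the frame of board_top between 0.017 and 0.032 m and horizontal distance between gauge_tip and stand_mouth below 0.008 m and angle between gauge_tip's own z axis and vertical below 0.1 rad and z of gauge_tip in the frame of stand_mouth between -0.043 and -0.033 m); the robot touches nothing.
It fails at once if the dumper, jar, sanding block or toy car is pushed more than 30 mm or tipped over (distance of any of dumper, jar, sander, car from where it was at the start of the episode above 0.03 m or angle between any of dumper, jar, sander, car's own z axis and vertical above 0.35 rad).
It fails at once if the gauge is forced: pressed on a block with more than 35 N (contact force between gauge and block_a above 35 N or contact force between gauge and block_b above 35 N or contact force between gauge and block_c above 35 N).
It fails at once if a block is dropped from more than about 30 mm or thrown (moves faster than 0.8 m/s with no finger on it) ((linear speed of block_a above 0.8 m/s and contact force between the fingers and block_a below 0.05 N) or (linear speed of block_b above 0.8 m/s and contact force between the fingers and block_b below 0.05 N) or (linear speed of block_c above 0.8 m/s and contact force between the fingers and block_c below 0.05 N)).
It fails at once if the gauge is dropped (moves faster than 0.8 m/s with no finger on it) (linear speed of gauge above 0.8 m/s and contact force between the fingers and gauge below 0.05 N).
It also fails if it takes over 72 s, if anything falls off the work surface, if the arm or the gripper's body presses on something with over 40 N, if the wrist force passes 120 N, or if a joint passes its speed limit or range.

## Working session

There is one attempt and no reset: what is moved stays moved. The work goes in short steps, Python scripts to look and compute and a tool call to move; the robot and the scene stay as the last step left them, time stands still between calls to the robot, and variables do not carry over. Pictures are saved under pics/ and viewed, about 8 in all and at most 12, crops included, and the job is handed in when it is done.

Besides the shell and the picture viewer there is one more tool, called after "Request:" as name(argument=value, ...), one argument or row to a line, values as JSON. arm_command: Moves the arm, as the interface text tells. Its arguments: {"type":"object","properties":{"rows":{"type":"array"}},"required":["rows"]}

```bash
ls; mkdir -p pics; cat > h.py <<'E'
import numpy as np, cv2
from scipy.spatial.transform import Rotation as R
from rig import bot
def cam(n):
    m=bot.camera_model(n); f=240/np.tan(np.radians(m["fov_y"])/2)
    return f,m["cx"],m["cy"],np.linalg.inv(np.array(m["view"]))
def cloud(n,depth):
    f,cx,cy,T=cam(n); v,u=np.mgrid[0:480,0:640]
    P=np.stack([(u-cx)/f*depth,(v-cy)/f*depth,depth,np.ones_like(depth)],-1)
    W=(P@T.T)[...,:3]; W[depth<=0]=np.nan; return W
def atz(n,xy,z):
    f,cx,cy,T=cam(n); d=T[:3,:3]@np.array([(xy[0]-cx)/f,(xy[1]-cy)/f,1]); o=T[:3,3]
    return o+d*(z-o[2])/d[2]
E
python3 - <<'E'
from h import *
print(bot.sense())
for n in("scene","top"):
    im,d=bot.grab_frame(n); cv2.imwrite(f"pics/{n}0.png",im[...,::-1]); np.save(f"pics/{n}0.npy",d)
    print(n,bot.camera_model(n))
zz=dict(block_a_mid=.036,gauge_grip=.104,gauge_tip=.012,stand_mouth=.05,board_top=.012,garage_deck=.12,offcuts_in=.006,dumper=0,jar=0,sander=0,car=0)
for t,z in zz.items():
    for n in("top","scene"):
        print(t,n,[(np.round(r["xy"]).tolist(),round(r["score"],2),np.round(atz(n,r["xy"],z)[:2],3).tolist()) for r in bot.pinpoint(n,t)][:5])
E
```

```text
pics
{'clock': 0.0, 'joint_pos': array([-1.27910428e+00,  3.59530325e-01,  1.51145167e+00,  5.64701095e-06,
        1.27248876e+00, -1.15113508e-01]), 'qvel': array([-0.00058771,  0.00110184, -0.00117443, -0.00221053,  0.00069343,
       -0.00016592]), 'joint_efforts': array([-1.95052166e-04, -5.27620697e+01, -2.78622329e+01, -3.54460699e-04,
        1.32691945e-02, -1.57128966e-05]), 'tcp_pos': array([ 0.23719505, -0.55037672,  0.23043119]), 'tool_rot': array([ 1.99819145,  0.41407823, -1.99851837]), 'ft_force': array([-0.79106359, -0.28796044, -0.35345968]), 'moment': array([-0.04528525,  0.01453898, -0.01096487]), 'finger_gap': 0.08531395285384076}
scene {'fov_y': 55.01773349834359, 'cx': 318.1316654722488, 'cy': 245.37001170194205, 'view': array([[ 0.14013067,  0.9900522 ,  0.0126506 , -0.10070706],
       [ 0.70148689, -0.09025439, -0.70694434, -0.32462327],
       [-0.69877002,  0.10793882, -0.70715604,  1.33660109],
       [ 0.        ,  0.        ,  0.        ,  1.        ]])}
top {'fov_y': 48.465034763084624, 'cx': 322.00111944244514, 'cy': 238.17639118287647, 'view': array(
[... 1123 characters left out ...]
k scene [([104.0, 238.0], 0.88, [0.516, -0.373])]
offcuts_in top [([156.0, 300.0], 0.93, [0.476, 0.363])]
offcuts_in scene [([460.0, 231.0], 0.76, [0.468, 0.36]), ([305.0, 293.0], 0.43, [0.603, -0.009])]
dumper top [([303.0, 152.0], 0.82, [0.782, 0.058])]
dumper scene [([362.0, 371.0], 0.79, [0.782, 0.068])]
jar top [([394.0, 152.0], 0.7, [0.779, -0.135]), ([447.0, 163.0], 0.65, [0.751, -0.245])]
jar scene [([242.0, 381.0], 0.63, [0.773, -0.138])]
sander top [([446.0, 163.0], 0.76, [0.751, -0.242])]
sander scene [([175.0, 379.0], 0.81, [0.754, -0.251])]
car top [([223.0, 167.0], 0.58, [0.753, 0.229]), ([400.0, 320.0], 0.33, [0.428, -0.133])]
car scene [([446.0, 347.0], 0.68, [0.755, 0.228])]
```

View pics/top0.png

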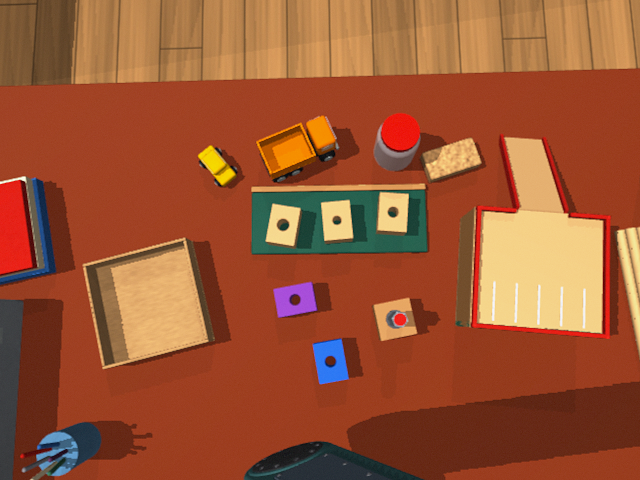

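View pics/scene0.png

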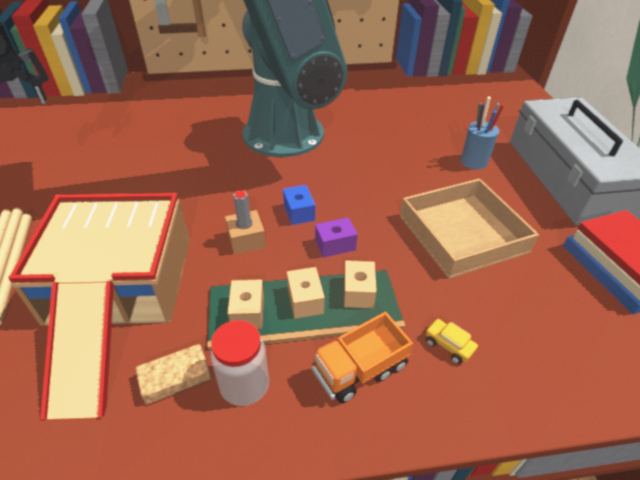

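The top view shows the three beech blocks on the board at (283,225), (337,220) and (393,212). The gauge stands at (399,320), the garage is on the right at (540,270) and the offcut box on the left at (150,300). The purple and blue blocks are decoys. The scene view agrees.

```bash
cat >> h.py <<'E'
def tops(n,im,d,z0,z1,box,amin=150):
    W=cloud(n,d); m=((W[...,2]>z0)&(W[...,2]<z1)&(W[...,0]>box[0])&(W[...,0]<box[1])&(W[...,1]>box[2])&(W[...,1]<box[3])).astype(np.uint8)
    k,l,s,c=cv2.connectedComponentsWithStats(m); out=[]
    for i in range(1,k):
        if s[i,4]<amin: continue
        P=W[l==i]; zm=np.median(P[:,2]); r=cv2.minAreaRect((P[:,:2]*1000).astype(np.float32))
        out.append((np.round(r[0],1),np.round(r[1],1),round(r[2],1),round(float(zm),4),np.round(P[:,:2].mean(0)*1000,1)))
        # hole: dark pixels inside
        cs,_=cv2.findContours((l==i).astype(np.uint8),cv2.RETR_EXTERNAL,cv2.CHAIN_APPROX_SIMPLE)
        f=np.zeros(m.shape,np.uint8); cv2.drawContours(f,cs,-1,1,-1)
        f=cv2.erode(f,np.ones((7,7))); g=im.max(-1); h=(f>0)&(g<110)
        if h.sum()>5: 
            v,u=np.nonzero(h); out[-1]+=(("hole",np.round(atz(n,(u.mean(),v.mean()),zm)*1000,1),int(h.sum())),)
    return out
E
python3 - <<'E'
from h import *
for n in("top","scene"):
    im=cv2.imread(f"pics/{n}0.png")[...,::-1]; d=np.load(f"pics/{n}0.npy")
    print(n,"blocks"); [print(o) for o in tops(n,im,d,.05,.07,(.55,.71,-.2,.2))]
    print("gauge top"); [print(o) for o in tops(n,im,d,.115,.14,(.35,.5,-.2,-.05),20)]
    print("stand"); [print(o) for o in tops(n,im,d,.044,.056,(.35,.5,-.2,-.05),20)]
    print("deck"); [print(o) for o in tops(n,im,d,.11,.128,(.3,.7,-.55,-.2))]
    print("board"); [print(o) for o in tops(n,im,d,.009,.016,(.5,.75,-.25,.25))]
    print("box"); [print(o) for o in tops(n,im,d,.045,.065,(.3,.65,.2,.52))]
    W=cloud(n,d); m=(W[...,2]>.062)&(abs(W[...,0]-.428)<.03)&(abs(W[...,1]+.122)<.03)
    P=W[m]; 
    for a in np.arange(.062,.14,.012):
        q=P[(P[:,2]>=a)&(P[:,2]<a+.012)]; print(round(a,3),len(q),np.round(q.mean(0)[:2]*1000,1) if len(q) else "",np.round(np.ptp(q[:,:2],axis=0)*1000,1) if len(q) else "")
print(R.from_rotvec(bot.sense()["tool_rot"]).as_matrix().round(3))
f,cx,cy,T=cam("scene"); im=cv2.imread("pics/scene0.png")
cv2.imwrite("pics/c.png",cv2.resize(im[180:270,195:295],None,fx=6,fy=6,interpolation=cv2.INTER_CUBIC))
E
```

```text
top blocks
(array([ 637.3, -121.1]), array([56.2, 77.1]), 84.9, 0.0612, array([ 636.3, -121. ]), ('hole', array([ 637.8, -118.8,   61.2]), 64))
(array([623.5, -10.7]), array([77.3, 56. ]), 4.1, 0.0612, array([622.4, -10.9]), ('hole', array([623.4,  -9.9,  61.2]), 48))
(array([616.4,  95.3]), array([56.5, 76.3]), 79.1, 0.0613, array([615.9,  95. ]), ('hole', array([617. ,  96.3,  61.3]), 94))
gauge top
(array([ 429.1, -118.3]), array([28.9, 26. ]), 17.1, 0.1304, array([ 429.4, -117.7]))
stand
(array([ 429.2, -118.5]), array([70. , 70.3]), 10.7, 0.0513, array([ 429.1, -117.2]), ('hole', array([ 429.4, -110.2,   51.3]), 82))
deck
(array([ 531.2, -378.2]), array([222.3, 244.8]), 84.3, 0.1208, array([ 515.2, -378.1]))
(array([ 523.1, -254.9]), array([  3.6, 220. ]), 84.1, 0.1202, array([ 522.1, -254.8]))
board
(array([635.1, -14.4]), array([359.5, 143.2]), 89.6, 0.0131, array([633. , -16.8]), ('hole', array([629.4, -16.9,  13.1]), 6473))
box
(array([470.5, 367.2]), array([210.3, 211.5]), 13.6, 0.0552, array([472.1, 373.1]), ('hole', array([476.8, 435.8,  55.2]), 1148))
0.062 10 [ 431.1 -1
[... 743 characters left out ...]
3, 0.1204, array([ 528.8, -378.1]))
board
(array([636.5,  28.6]), array([271.3, 144. ]), 89.7, 0.0125, array([650.3,  20.6]), ('hole', array([637.8,   7.1,  12.5]), 1270))
(array([ 635.7, -177.3]), array([ 40.9, 144.8]), 87.3, 0.0125, array([ 623. , -177.8]), ('hole', array([ 626.2, -174.2,   12.5]), 247))
box
(array([471.6, 365.8]), array([213. , 214.1]), 13.4, 0.0526, array([481.6, 366. ]))
0.062 65 [ 440.4 -118.7] [13.9 28.1]
0.074 57 [ 439.8 -119.6] [18.  29.2]
0.086 66 [ 440.1 -118.9] [18.  28.9]
0.098 61 [ 440.2 -119.1] [16.1 28.6]
0.11 65 [ 440.2 -119.1] [17.8 29. ]
0.122 128 [ 434.3 -119.6] [27.4 26.8]
0.134 0  
[[-0.     0.396 -0.918]
 [ 0.    -0.918 -0.396]
 [-1.    -0.     0.   ]]
```

View pics/c.png

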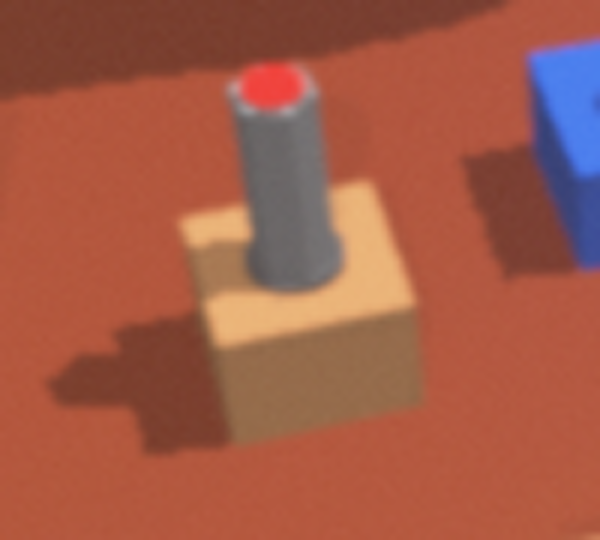

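```bash
cat >> h.py <<'E'
def yaw():
    M=R.from_rotvec(bot.sense()["tool_rot"]).as_matrix(); return np.degrees(np.arctan2(M[1,1],M[0,1]))
def plan(*T,start=None):
    """T: (x,y,z mm, jaw angle deg, rows)"""
    s=bot.sense(); p=np.array(s["tcp_pos"])*1000 if start is None else np.array(start[:3],float); a=yaw() if start is None else start[3]
    print("t",round(s["clock"],2),"tcp",p.round(1),"jaw",round(a,1),"F",np.round(s["ft_force"],1),"gap",round(s["finger_gap"]*1000,1))
    for x,y,z,b,n in T:
        db=(b-a+90)%180-90; st=db/n; rows=[]
        for i in range(n):
            d=(np.array([x,y,z])-p)/(n-i); f=np.radians(a); c,sn=np.cos(f),np.sin(f)
            r=[-d[2],d[0]*c+d[1]*sn,d[0]*sn-d[1]*c]; r=np.round(np.array(r)/25,2); t=round(-st/5,2)
            q=r*25; p=p+np.array([q[1]*c+q[2]*sn,q[1]*sn-q[2]*c,-q[0]]); a-=t*5
            rows.append([*r.tolist(),t])
        print((x,y,z,b),*rows,sep="\n ")
E
python3 - <<'E'
from h import *
for n in("top","scene"):
    d=np.load(f"pics/{n}0.npy"); W=cloud(n,d).reshape(-1,3)
    P=W[(W[:,2]>.066)&(np.hypot(W[:,0]-.4305,W[:,1]+.119)<.024)][:,:2]*1000
    if n=="top": P=W[(W[:,2]>.118)&(np.hypot(W[:,0]-.4305,W[:,1]+.119)<.024)][:,:2]*1000
    th=np.radians(np.arange(0,180,10)); w=[np.ptp(np.percentile(P@[np.cos(t),np.sin(t)],[.5,99.5])) for t in th]
    print(n,np.round(w,1), "flat at",np.degrees(np.angle(-sum(w*np.exp(6j*th))))/6)
plan((430.5,-119,210,70.7,19))
E
```

```text
top [26.6 27.5 27.7 27.3 26.8 25.9 26.4 27.4 27.8 27.7 26.8 25.6 27.1 27.5
 27.4 27.  26.3 25.2] flat at -10.634418941930361
scene [25.5 25.8 26.5 27.2 27.2 27.4 28.3 29.4 29.5 29.  27.8 26.4 26.8 27.1
 27.1 26.6 25.5 25.4] flat at -9.293290941192828
t 1.2 tcp [ 237.4 -551.   231.3] jaw -66.7 F [-0.3 -0.1 -0.1] gap 85.1
(430.5, -119, 210, 70.7)
 [0.04, -0.67, -0.73, np.float64(0.45)]
 [0.05, -0.7, -0.71, np.float64(0.45)]
 [0.04, -0.73, -0.68, np.float64(0.45)]
 [0.05, -0.76, -0.65, np.float64(0.45)]
 [0.04, -0.78, -0.62, np.float64(0.45)]
 [0.05, -0.8, -0.59, np.float64(0.45)]
 [0.04, -0.83, -0.55, np.float64(0.45)]
 [0.05, -0.85, -0.52, np.float64(0.45)]
 [0.04, -0.87, -0.49, np.float64(0.45)]
 [0.05, -0.89, -0.45, np.float64(0.45)]
 [0.04, -0.9, -0.42, np.float64(0.45)]
 [0.05, -0.92, -0.38, np.float64(0.45)]
 [0.04, -0.93, -0.35, np.float64(0.45)]
 [0.05, -0.95, -0.31, np.float64(0.45)]
 [0.04, -0.96, -0.27, np.float64(0.45)]
 [0.05, -0.97, -0.24, np.float64(0.45)]
 [0.04, -0.98, -0.2, np.float64(0.45)]
 [0.05, -0.98, -0.16, np.float64(0.45)]
 [0.04, -0.99, -0.12, np.float64(0.45)]
```

Request:
arm_command(
  rows=[
    [0.05,-0.88,-0.9,0.04,0,0,1],
    [0.05,-0.88,-0.9,0.04,0,0,1],
    [0.05,-0.88,-0.9,0.04,0,0,1],
    [0.05,-0.88,-0.9,0.04,0,0,1],
    [0.05,-0.88,-0.9,0.04,0,0,1],
  ],
)

```text
clock: 1.62
tcp_pos: [0.2985, -0.4046, 0.225]
tool_rot: [2.009, 0.395, -2.008]
ft_force: [-0.0, 0.4, 0.4]
finger_gap: 0.0856
```

Request:
arm_command(
  rows=[
    [0.05,-0.88,-0.9,0.04,0,0,1],
    [0.05,-0.88,-0.9,0.04,0,0,1],
    [0.05,-0.88,-0.9,0.04,0,0,1],
    [0.05,-0.88,-0.9,0.04,0,0,1],
    [0.05,-0.88,-0.9,0.04,0,0,1],
  ],
)

```text
clock: 2.03
tcp_pos: [0.3619, -0.2605, 0.2189]
tool_rot: [2.019, 0.379, -2.018]
ft_force: [0.0, -0.1, 0.0]
finger_gap: 0.0854
```

Request:
arm_command(
  rows=[
    [0.05,-0.88,-0.9,0.04,0,0,1],
    [0.05,-0.88,-0.9,0.04,0,0,1],
    [0.05,-0.88,-0.9,0.04,0,0,1],
    [0.05,-0.88,-0.9,0.04,0,0,1],
    [0.05,-0.88,-0.9,0.04,0,0,1],
  ],
)

```text
clock: 2.45
tcp_pos: [0.4279, -0.1175, 0.2128]
tool_rot: [2.029, 0.363, -2.028]
ft_force: [1.2, -0.5, -1.6]
finger_gap: 0.0856
```

```bash
python3 - <<'E'
from h import *
plan((430.5,-119,150,110,3),(430.5,-119,85,110,3))
E
```

```text
t 2.45 tcp [ 427.9 -117.5  212.8] jaw -69.7 F [ 1.2 -0.5 -1.6] gap 85.6
(430.5, -119, 150, 110)
 [0.84, 0.03, -0.03, np.float64(0.02)]
 [0.84, 0.03, -0.02, np.float64(0.02)]
 [0.83, 0.03, -0.03, np.float64(0.02)]
(430.5, -119, 85, 110)
 [0.87, 0.0, 0.0, np.float64(-0.0)]
 [0.87, 0.0, 0.0, np.float64(-0.0)]
 [0.86, 0.0, 0.0, np.float64(-0.0)]
```

Request:
arm_command(
  rows=[
    [0.84,0.03,-0.03,0.02,0,0,1],
    [0.84,0.03,-0.02,0.02,0,0,1],
    [0.83,0.03,-0.03,0.02,0,0,1],
    [0.87,0,0,0,0,0,1],
    [0.87,0,0,0,0,0,1],
  ],
)

```text
clock: 2.87
tcp_pos: [0.4305, -0.1203, 0.1057]
tool_rot: [2.032, 0.358, -2.03]
ft_force: [0.3, 1.0, -0.1]
finger_gap: 0.0852
```

Request:
arm_command(
  rows=[
    [0.86,0,0,0,0,0,1],
    [0,0,0,0,0,0,0.3],
    [0,0,0,0,0,0,0],
    [0,0,0,0,0,0,0],
    [0,0,0,0,0,0,0],
  ],
)

```text
clock: 3.28
tcp_pos: [0.4311, -0.1209, 0.0861]
tool_rot: [2.033, 0.357, -2.029]
ft_force: [-0.6, 0.2, 0.6]
finger_gap: 0.0387
```

Request:
arm_command(
  rows=[
    [0,0,0,0,0,0,0],
    [0,0,0,0,0,0,0],
    [0,0,0,0,0,0,0],
    [0,0,0,0,0,0,0],
  ],
)

```text
clock: 3.62
tcp_pos: [0.4308, -0.1206, 0.0858]
tool_rot: [2.033, 0.357, -2.029]
ft_force: [-1.0, 0.5, 7.4]
finger_gap: 0.0251
```

```bash
python3 - <<'E'
from h import *
plan((430.5,-119,150,110,3))
E
```

```text
t 3.62 tcp [ 430.8 -120.6   85.8] jaw -70.0 F [-1.   0.5  7.4] gap 25.1
(430.5, -119, 150, 110)
 [-0.86, -0.02, -0.0, np.float64(0.0)]
 [-0.85, -0.02, -0.01, np.float64(0.0)]
 [-0.86, -0.03, -0.0, np.float64(0.0)]
```

Request:
arm_command(
  rows=[
    [-0.6,0,0,0,0,0,0],
    [-0.9,0,0,0,0,0,0],
    [-0.9,0,0,0,0,0,0],
    [-0.5,-0.25,-0.45,0,0,0,0],
    [0,-0.5,-0.9,0,0,0,0],
  ],
)

```text
clock: 4.03
tcp_pos: [0.456, -0.0927, 0.1602]
tool_rot: [2.035, 0.353, -2.028]
ft_force: [0.7, -0.6, -2.2]
finger_gap: 0.0255
```

Request:
arm_command(
  rows=[
    [0,-0.5,-0.9,0,0,0,0],
    [0,-0.5,-0.9,0,0,0,0],
    [0,-0.5,-0.9,0,0,0,0],
    [0,-0.5,-0.9,0,0,0,0],
    [0,-0.5,-0.9,0,0,0,0],
  ],
)

```text
clock: 4.45
tcp_pos: [0.54, 0.0071, 0.1574]
tool_rot: [2.031, 0.358, -2.032]
ft_force: [0.4, -0.2, -2.2]
finger_gap: 0.0255
```

Request:
arm_command(
  rows=[
    [0,-0.5,-0.9,0,0,0,0],
    [0,-0.5,-0.9,0,0,0,0],
    [0,-0.5,-0.9,0,0,0,0],
    [0,-0.5,-0.9,0,0,0,0],
    [0,-0.3,-0.5,0,0,0,0],
  ],
)

```text
clock: 4.87
tcp_pos: [0.618, 0.0971, 0.1574]
tool_rot: [2.033, 0.36, -2.03]
ft_force: [0.9, 0.8, -2.2]
finger_gap: 0.0255
```

```bash
python3 - <<'E'
from h import *
for n in("scene","top"):
    im,d=bot.grab_frame(n); cv2.imwrite(f"pics/{n}1.png",im[...,::-1])
    for t,z in(("gauge_tip",.087),("gauge_step",.107)):
        print(n,t,[(np.round(r["xy"],1),round(r["score"],2),(atz(n,r["xy"],bot.sense()["tcp_pos"][2]-.0738+z-.087)*1000).round(1)) for r in bot.pinpoint(n,t)][:3])
    print([o for o in tops(n,im,d,.05,.068,(.55,.71,-.2,.2))])
plan((617,95,150,110,1))
im=cv2.imread("pics/scene1.png"); cv2.imwrite("pics/c1.png",cv2.resize(im[190:340,270:450],None,fx=4,fy=4,interpolation=cv2.INTER_CUBIC))
E
```

```text
scene gauge_tip [(array([360.7, 263.9]), 0.71, array([608.5,  95. ,  83.5]))]
scene gauge_step [(array([362.4, 259. ]), 0.78, array([614.7,  95.3, 103.2]))]
[(array([618.1,  94.6]), array([55.3, 79. ]), 79.5, 0.0601, array([625.1,  92.4])), (array([624.3, -11.9]), array([80.4, 56.2]), 4.0, 0.0601, array([628.8, -12.1])), (array([ 639.1, -122.6]), array([56.5, 79.5]), 84.8, 0.0602, array([ 642.8, -122.5]))]
top gauge_tip []
top gauge_step []
[(array([ 637.1, -121.3]), array([56.6, 76.5]), 84.6, 0.0611, array([ 636.4, -120.9]), ('hole', array([ 636.7, -120.8,   61.1]), 69)), (array([623.4, -10.7]), array([76.8, 55.9]), 3.9, 0.0612, array([622.5, -10.9]), ('hole', array([622.2, -10.8,  61.2]), 41))]
t 5.17 tcp [615.   94.2 157.1] jaw -70.0 F [-1.2 -0.4 -2.4] gap 25.2
(617, 95, 150, 110)
 [0.28, -0.0, -0.09, np.float64(-0.0)]
```

View pics/c1.png

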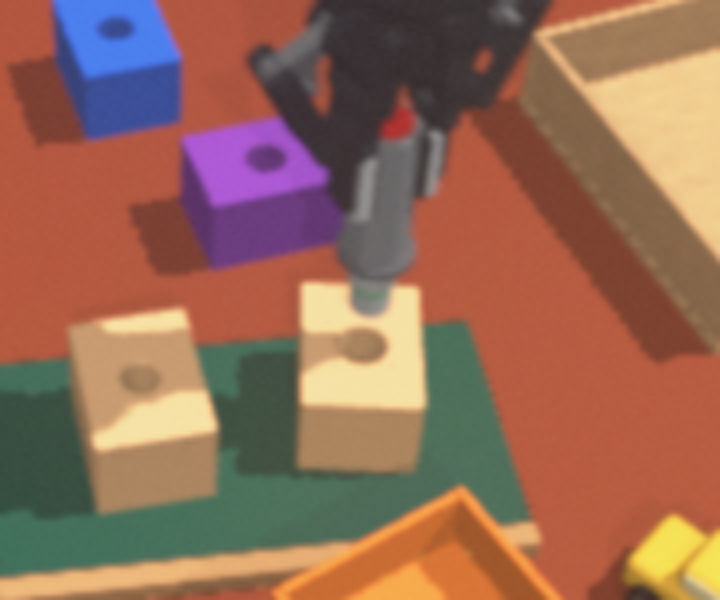

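Request:
arm_command(
  rows=[
    [0.3,0,-0.09,0,0,0,0],
    [0.3,0,0,0,0,0,0],
    [0.15,0,0,0,0,0,0],
    [0,0,0,0,0,0,0],
  ],
)

```text
clock: 5.5
tcp_pos: [0.617, 0.0954, 0.1369]
tool_rot: [2.029, 0.358, -2.035]
ft_force: [-0.2, -0.3, -2.2]
finger_gap: 0.0253
```

Request:
arm_command(
  rows=[
    [0.06,0,0,0,0,0,0],
    [0.06,0,0,0,0,0,0],
    [0.06,0,0,0,0,0,0],
    [0,0,0,0,0,0,0],
  ],
)

```text
clock: 5.83
tcp_pos: [0.6183, 0.0959, 0.1339]
tool_rot: [2.031, 0.359, -2.032]
ft_force: [0.5, 0.5, -1.9]
finger_gap: 0.0251
```

Request:
arm_command(
  rows=[
    [0.05,0,0,0,0,0,0],
    [0.05,0,0,0,0,0,0],
    [0,0,0,0,0,0,0],
  ],
)

```text
clock: 6.08
tcp_pos: [0.6183, 0.0959, 0.1314]
tool_rot: [2.031, 0.359, -2.032]
ft_force: [-0.2, 0.0, -1.7]
finger_gap: 0.0255
```

Request:
arm_command(
  rows=[
    [0.04,0,0,0,0,0,0],
    [0.04,0,0,0,0,0,0],
    [0,0,0,0,0,0,0],
  ],
)

```text
clock: 6.33
tcp_pos: [0.6183, 0.0959, 0.1293]
tool_rot: [2.031, 0.359, -2.032]
ft_force: [0.1, 0.1, -2.1]
finger_gap: 0.0253
```

Request:
arm_command(
  rows=[
    [0.04,0,0,0,0,0,0],
    [0.04,0,0,0,0,0,0],
    [0,0,0,0,0,0,0],
  ],
)

```text
clock: 6.58
tcp_pos: [0.6182, 0.0958, 0.1273]
tool_rot: [2.031, 0.358, -2.032]
ft_force: [0.3, -0.3, -2.0]
finger_gap: 0.0253
```

Request:
arm_command(
  rows=[
    [0.06,0,0,0,0,0,0],
    [0.06,0,0,0,0,0,0],
    [0,0,0,0,0,0,0],
  ],
)

```text
clock: 6.83
tcp_pos: [0.6182, 0.0959, 0.1242]
tool_rot: [2.031, 0.359, -2.032]
ft_force: [0.1, 0.6, -2.1]
finger_gap: 0.0254
```

Request:
arm_command(
  rows=[
    [0.1,0,0,0,0,0,0],
    [0.1,0,0,0,0,0,0],
    [0.1,0,0,0,0,0,0],
    [0,0,0,0,0,0,0],
  ],
)

```text
clock: 7.17
tcp_pos: [0.6179, 0.0959, 0.1163]
tool_rot: [2.03, 0.359, -2.033]
ft_force: [-0.7, -0.2, -3.2]
finger_gap: 0.0252
```

Request:
arm_command(
  rows=[
    [0.04,0,0,0,0,0,0],
    [0.04,0,0,0,0,0,0],
    [0.04,0,0,0,0,0,0],
    [0,0,0,0,0,0,0],
  ],
)

```text
clock: 7.5
tcp_pos: [0.6183, 0.0959, 0.1139]
tool_rot: [2.031, 0.359, -2.032]
ft_force: [0.3, -0.3, -2.9]
finger_gap: 0.0252
```

Request:
arm_command(
  rows=[
    [0.04,0,0,0,0,0,0],
    [0,0,0,0,0,0,0],
  ],
)

```text
clock: 7.67
tcp_pos: [0.6183, 0.0959, 0.113]
tool_rot: [2.031, 0.358, -2.032]
ft_force: [0.2, -0.2, -1.7]
finger_gap: 0.0252
```

Request:
arm_command(
  rows=[
    [0.04,0,0,0,0,0,0],
    [0,0,0,0,0,0,0],
  ],
)

```text
clock: 7.83
tcp_pos: [0.6185, 0.0957, 0.1121]
tool_rot: [2.032, 0.358, -2.031]
ft_force: [-0.0, -0.9, -0.6]
finger_gap: 0.0251
```

Request:
arm_command(
  rows=[
    [0.03,0,0,0,0,0,0],
    [0,0,0,0,0,0,0],
  ],
)

```text
clock: 8.0
tcp_pos: [0.6184, 0.0957, 0.1112]
tool_rot: [2.031, 0.358, -2.032]
ft_force: [0.0, -1.5, -1.6]
finger_gap: 0.0252
```

Request:
arm_command(
  rows=[
    [0.03,0,0,0,0,0,0],
    [0,0,0,0,0,0,0],
  ],
)

```text
clock: 8.17
tcp_pos: [0.6183, 0.0957, 0.1104]
tool_rot: [2.031, 0.358, -2.032]
ft_force: [-0.9, -1.0, -1.9]
finger_gap: 0.0251
```

Request:
arm_command(
  rows=[
    [0.03,0,0,0,0,0,0],
    [0,0,0,0,0,0,0],
  ],
)

```text
clock: 8.33
tcp_pos: [0.6184, 0.0958, 0.1097]
tool_rot: [2.031, 0.358, -2.032]
ft_force: [0.4, -0.9, -2.0]
finger_gap: 0.0254
```

Request:
arm_command(
  rows=[
    [0.03,0,0,0,0,0,0],
    [0.03,0,0,0,0,0,0],
    [0,0,0,0,0,0,0],
  ],
)

```text
clock: 8.58
tcp_pos: [0.6183, 0.0959, 0.1081]
tool_rot: [2.031, 0.358, -2.032]
ft_force: [-0.0, -1.0, -1.3]
finger_gap: 0.0251
```

Request:
arm_command(
  rows=[
    [0.04,0,0,0,0,0,0],
    [0.04,0,0,0,0,0,0],
    [0,0,0,0,0,0,0],
  ],
)

```text
clock: 8.83
tcp_pos: [0.6183, 0.0958, 0.1061]
tool_rot: [2.031, 0.358, -2.032]
ft_force: [-0.4, -0.7, -2.4]
finger_gap: 0.0254
```

Request:
arm_command(
  rows=[
    [0.1,0,0,0,0,0,0],
    [0.1,0,0,0,0,0,0],
    [0.08,0,0,0,0,0,0],
    [0,0,0,0,0,0,0],
  ],
)

```text
clock: 9.17
tcp_pos: [0.6181, 0.0959, 0.0987]
tool_rot: [2.031, 0.359, -2.033]
ft_force: [0.1, -0.2, -2.0]
finger_gap: 0.0253
```

Request:
arm_command(
  rows=[
    [0.04,0,0,0,0,0,0],
    [0,0,0,0,0,0,0],
    [0,0,0,0,0,0,0],
  ],
)

```text
clock: 9.42
tcp_pos: [0.6182, 0.096, 0.0981]
tool_rot: [2.031, 0.359, -2.032]
ft_force: [-0.3, -0.8, -2.8]
finger_gap: 0.0253
```

Request:
arm_command(
  rows=[
    [-0.7,0,0,0,0,0,0],
    [-0.9,0,0,0,0,0,0],
    [-0.7,0,0,0,0,0,0],
    [0,0.43,0.15,0,0,0,0],
    [0,0.8,0.25,0,0,0,0],
  ],
)

```text
clock: 9.83
tcp_pos: [0.6204, 0.0648, 0.1569]
tool_rot: [2.034, 0.361, -2.027]
ft_force: [-0.3, -1.3, -1.7]
finger_gap: 0.0254
```

Request:
arm_command(
  rows=[
    [0,0.8,0.25,0,0,0,0],
    [0,0.9,0.25,0,0,0,0],
    [0,0.8,0.25,0,0,0,0],
    [0,0.4,0.1,0,0,0,0],
    [0,0,0,0,0,0,0],
  ],
)

```text
clock: 10.25
tcp_pos: [0.6243, -0.0144, 0.155]
tool_rot: [2.032, 0.355, -2.034]
ft_force: [0.4, 0.1, -1.4]
finger_gap: 0.0253
```

Request:
arm_command(
  rows=[
    [0.3,0,0,0,0,0,0],
    [0.3,0,0,0,0,0,0],
    [0,0,0,0,0,0,0],
    [0,0,0,0,0,0,0],
  ],
)

```text
clock: 10.58
tcp_pos: [0.6233, -0.0106, 0.1396]
tool_rot: [2.029, 0.361, -2.034]
ft_force: [-0.6, -0.7, -1.7]
finger_gap: 0.0254
```

```bash
python3 - <<'E'
from h import *
plan((624.2,-11.8,135,110,1))
E
```

```text
t 10.58 tcp [623.3 -10.6 139.6] jaw -69.9 F [-0.6 -0.7 -1.7] gap 25.4
(624.2, -11.8, 135, 110)
 [0.18, 0.06, -0.02, np.float64(0.02)]
```

Request:
arm_command(
  rows=[
    [0.16,0.04,-0.01,0,0,0,0],
    [0.06,0,0,0,0,0,0],
    [0.05,0,0,0,0,0,0],
    [0,0,0,0,0,0,0],
  ],
)

```text
clock: 10.92
tcp_pos: [0.6248, -0.0124, 0.1338]
tool_rot: [2.031, 0.359, -2.032]
ft_force: [0.2, 0.2, -1.6]
finger_gap: 0.0252
```

Request:
arm_command(
  rows=[
    [0.04,0,0,0,0,0,0],
    [0.04,0,0,0,0,0,0],
    [0,0,0,0,0,0,0],
  ],
)

```text
clock: 11.17
tcp_pos: [0.6249, -0.0127, 0.132]
tool_rot: [2.032, 0.358, -2.032]
ft_force: [-0.6, -0.4, -2.3]
finger_gap: 0.0253
```

Request:
arm_command(
  rows=[
    [0.04,0,0,0,0,0,0],
    [0,0,0,0,0,0,0],
  ],
)

```text
clock: 11.33
tcp_pos: [0.6251, -0.0126, 0.1312]
tool_rot: [2.032, 0.358, -2.031]
ft_force: [-0.3, 0.1, 0.7]
finger_gap: 0.0251
```

Request:
arm_command(
  rows=[
    [0.03,0,0,0,0,0,0],
    [0,0,0,0,0,0,0],
  ],
)

```text
clock: 11.5
tcp_pos: [0.6252, -0.0126, 0.1309]
tool_rot: [2.032, 0.358, -2.031]
ft_force: [-0.9, 1.4, 4.2]
finger_gap: 0.0254
```

Request:
arm_command(
  rows=[
    [0.04,0,0,0,0,0,0],
    [0,0,0,0,0,0,0],
  ],
)

```text
clock: 11.67
tcp_pos: [0.6253, -0.0125, 0.1307]
tool_rot: [2.033, 0.358, -2.03]
ft_force: [-3.2, 1.6, 9.7]
finger_gap: 0.0249
```

Request:
arm_command(
  rows=[
    [0.03,0,0,0,0,0,0],
    [0,0,0,0,0,0,0],
    [0,0,0,0,0,0,0],
  ],
)

```text
clock: 11.92
tcp_pos: [0.6255, -0.0125, 0.1306]
tool_rot: [2.033, 0.358, -2.03]
ft_force: [-3.2, 1.4, 13.7]
finger_gap: 0.0255
```

Request:
arm_command(
  rows=[
    [-0.3,0,0,0,0,0,0],
    [-0.6,0,0,0,0,0,0],
    [-0.2,0.4,0.1,0,0,0,0],
    [0,0.8,0.2,0,0,0,0],
    [0,0.8,0.2,0,0,0,0],
  ],
)

```text
clock: 12.33
tcp_pos: [0.6308, -0.0648, 0.1565]
tool_rot: [2.031, 0.359, -2.029]
ft_force: [0.2, -0.5, -2.6]
finger_gap: 0.0253
```

Request:
arm_command(
  rows=[
    [0,0.8,0.2,0,0,0,0],
    [0,0.8,0.2,0,0,0,0],
    [0.1,0.7,0.1,0,0,0,0],
    [0.5,0,0,0,0,0,0],
    [0,0,0,0,0,0,0],
  ],
)

```text
clock: 12.75
tcp_pos: [0.637, -0.1233, 0.1385]
tool_rot: [2.03, 0.358, -2.036]
ft_force: [-0.8, 0.3, -2.1]
finger_gap: 0.0256
```

Request:
arm_command(
  rows=[
    [0,0,0,0,0,0,0],
    [0,0,0,0,0,0,0],
    [0,0,0,0,0,0,0],
  ],
)

```text
clock: 13.0
tcp_pos: [0.6382, -0.1214, 0.1411]
tool_rot: [2.031, 0.36, -2.031]
ft_force: [0.6, 0.6, -1.4]
finger_gap: 0.0254
```

```bash
python3 - <<'E'
from h import *
plan((638.3,-122.2,133,110,1))
E
```

```text
t 13.0 tcp [ 638.2 -121.4  141.1] jaw -69.9 F [ 0.6  0.6 -1.4] gap 25.4
(638.3, -122.2, 133, 110)
 [0.32, 0.03, 0.01, np.float64(0.01)]
```

Request:
arm_command(
  rows=[
    [0.2,0.03,0.01,0,0,0,0],
    [0.1,0,0,0,0,0,0],
    [0.08,0,0,0,0,0,0],
    [0,0,0,0,0,0,0],
  ],
)

```text
clock: 13.33
tcp_pos: [0.6378, -0.1226, 0.1309]
tool_rot: [2.031, 0.359, -2.033]
ft_force: [0.1, 1.1, -2.5]
finger_gap: 0.0248
```

Request:
arm_command(
  rows=[
    [0.04,0,0,0,0,0,0],
    [0,0,0,0,0,0,0],
  ],
)

```text
clock: 13.5
tcp_pos: [0.6382, -0.123, 0.1304]
tool_rot: [2.031, 0.359, -2.032]
ft_force: [0.6, 0.0, -1.8]
finger_gap: 0.0251
```

Request:
arm_command(
  rows=[
    [0.04,0,0,0,0,0,0],
    [0.03,0,0,0,0,0,0],
    [0,0,0,0,0,0,0],
  ],
)

```text
clock: 13.75
tcp_pos: [0.6383, -0.123, 0.1287]
tool_rot: [2.032, 0.358, -2.032]
ft_force: [0.2, 0.3, -2.8]
finger_gap: 0.025
```

Request:
arm_command(
  rows=[
    [0.04,0,0,0,0,0,0],
    [0,0,0,0,0,0,0],
  ],
)

```text
clock: 13.92
tcp_pos: [0.6383, -0.123, 0.1277]
tool_rot: [2.032, 0.359, -2.032]
ft_force: [0.4, 0.9, -1.5]
finger_gap: 0.0251
```

Request:
arm_command(
  rows=[
    [0.06,0,0,0,0,0,0],
    [0.1,0,0,0,0,0,0],
    [0.1,0,0,0,0,0,0],
    [0.1,0,0,0,0,0,0],
    [0,0,0,0,0,0,0],
  ],
)

```text
clock: 14.33
tcp_pos: [0.638, -0.1229, 0.1181]
tool_rot: [2.031, 0.359, -2.032]
ft_force: [1.3, 0.2, -2.5]
finger_gap: 0.0251
```

Request:
arm_command(
  rows=[
    [0.05,0,0,0,0,0,0],
    [0.05,0,0,0,0,0,0],
    [0.04,0,0,0,0,0,0],
    [0,0,0,0,0,0,0],
  ],
)

```text
clock: 14.67
tcp_pos: [0.6382, -0.123, 0.1151]
tool_rot: [2.032, 0.359, -2.032]
ft_force: [1.3, 1.4, -1.7]
finger_gap: 0.0253
```

Request:
arm_command(
  rows=[
    [0.04,0,0,0,0,0,0],
    [0,0,0,0,0,0,0],
  ],
)

```text
clock: 14.83
tcp_pos: [0.6383, -0.123, 0.1142]
tool_rot: [2.032, 0.358, -2.032]
ft_force: [0.6, 0.4, -2.3]
finger_gap: 0.0253
```

Request:
arm_command(
  rows=[
    [0.04,0,0,0,0,0,0],
    [0,0,0,0,0,0,0],
  ],
)

```text
clock: 15.0
tcp_pos: [0.6383, -0.123, 0.1134]
tool_rot: [2.032, 0.358, -2.031]
ft_force: [-0.5, 1.1, -1.0]
finger_gap: 0.0254
```

Request:
arm_command(
  rows=[
    [0.04,0,0,0,0,0,0],
    [0,0,0,0,0,0,0],
  ],
)

```text
clock: 15.17
tcp_pos: [0.6385, -0.123, 0.113]
tool_rot: [2.032, 0.358, -2.031]
ft_force: [-0.9, 2.1, 4.7]
finger_gap: 0.0255
```

Request:
arm_command(
  rows=[
    [0.04,0,0,0,0,0,0],
    [0,0,0,0,0,0,0],
  ],
)

```text
clock: 15.33
tcp_pos: [0.6387, -0.1229, 0.1128]
tool_rot: [2.033, 0.358, -2.03]
ft_force: [-1.5, 2.6, 9.3]
finger_gap: 0.0253
```

Request:
arm_command(
  rows=[
    [0.03,0,0,0,0,0,0],
    [0,0,0,0,0,0,0],
  ],
)

```text
clock: 15.5
tcp_pos: [0.6388, -0.1229, 0.1127]
tool_rot: [2.033, 0.358, -2.03]
ft_force: [-3.1, 2.5, 13.6]
finger_gap: 0.0253
```

Request:
arm_command(
  rows=[
    [-0.5,0,0,0,0,0,0],
    [-0.8,0,0,0,0,0,0],
    [-0.4,-0.16,0.4,0,0,0,0],
    [0,-0.33,0.86,0,0,0,0],
    [0,-0.33,0.86,0,0,0,0],
  ],
)

```text
clock: 15.92
tcp_pos: [0.5813, -0.1223, 0.1541]
tool_rot: [2.033, 0.357, -2.029]
ft_force: [-0.2, -0.5, -2.1]
finger_gap: 0.0252
```

Request:
arm_command(
  rows=[
    [0,-0.33,0.86,0,0,0,0],
    [0,-0.33,0.86,0,0,0,0],
    [0,-0.33,0.86,0,0,0,0],
    [0,-0.33,0.86,0,0,0,0],
    [0,-0.33,0.86,0,0,0,0],
  ],
)

```text
clock: 16.33
tcp_pos: [0.4642, -0.1198, 0.1532]
tool_rot: [2.031, 0.358, -2.032]
ft_force: [-0.6, -1.2, -2.5]
finger_gap: 0.0252
```

Request:
arm_command(
  rows=[
    [0,-0.33,0.86,0,0,0,0],
    [0,-0.17,0.5,0,0,0,0],
    [0,0,0,0,0,0,0],
    [0,0,0,0,0,0,0],
    [0,0,0,0,0,0,0],
  ],
)

```text
clock: 16.75
tcp_pos: [0.431, -0.1203, 0.1535]
tool_rot: [2.033, 0.357, -2.03]
ft_force: [0.5, -0.9, -1.7]
finger_gap: 0.0254
```

```bash
python3 - <<'E'
from h import *
plan((430.3,-119.8,128,110,1))
E
```

```text
t 16.75 tcp [ 431.  -120.3  153.5] jaw -70.0 F [ 0.5 -0.9 -1.7] gap 25.4
(430.3, -119.8, 128, 110)
 [1.02, -0.03, 0.02, np.float64(-0.0)]
```

Request:
arm_command(
  rows=[
    [0.8,-0.03,0.02,0,0,0,0],
    [0.8,0,0,0,0,0,0],
    [0.5,0,0,0,0,0,0],
    [0.3,0,0,0,0,0,0],
    [0,0,0,0,0,0,0],
  ],
)

```text
clock: 17.17
tcp_pos: [0.4294, -0.1191, 0.0918]
tool_rot: [2.03, 0.36, -2.034]
ft_force: [-1.1, 0.5, -1.6]
finger_gap: 0.0252
```

Request:
arm_command(
  rows=[
    [0.08,0,0,0,0,0,0],
    [0.06,0,0,0,0,0,0],
    [0.04,0,0,0,0,0,0],
    [0,0,0,0,0,0,0],
  ],
)

```text
clock: 17.5
tcp_pos: [0.4298, -0.1194, 0.0889]
tool_rot: [2.032, 0.358, -2.03]
ft_force: [-0.9, 0.3, -2.4]
finger_gap: 0.0251
```

Request:
arm_command(
  rows=[
    [0.06,0,0,0,0,0,0],
    [0.04,0,0,0,0,0,0],
    [0,0,0,0,0,0,0],
  ],
)

```text
clock: 17.75
tcp_pos: [0.4293, -0.1193, 0.0861]
tool_rot: [2.032, 0.358, -2.032]
ft_force: [-0.1, 0.1, -1.9]
finger_gap: 0.0251
```

Request:
arm_command(
  rows=[
    [0.03,0,0,0,0,0,0],
    [0,0,0,0,0,0,0],
  ],
)

```text
clock: 17.92
tcp_pos: [0.4294, -0.1193, 0.0859]
tool_rot: [2.032, 0.358, -2.031]
ft_force: [-1.0, 1.1, 5.3]
finger_gap: 0.0252
```

Request:
arm_command(
  rows=[
    [0,0,0,0,0,0,0.6],
    [0,0,0,0,0,0,1],
    [0,0,0,0,0,0,1],
    [0,0,0,0,0,0,1],
    [-0.1,0,0,0,0,0,1],
  ],
)

```text
clock: 18.33
tcp_pos: [0.4291, -0.1192, 0.0876]
tool_rot: [2.031, 0.359, -2.032]
ft_force: [-0.0, -0.0, 0.5]
finger_gap: 0.0833
```

Request:
arm_command(
  rows=[
    [-0.6,0,0,0,0,0,1],
    [-0.9,0,0,0,0,0,1],
    [-0.9,0,0,0,0,0,1],
    [-0.9,0,0,0.8,0,0,1],
    [-0.5,0,0,0.8,0,0,1],
  ],
)

```text
clock: 18.75
tcp_pos: [0.4303, -0.1197, 0.1852]
tool_rot: [2.115, 0.217, -2.109]
ft_force: [-0.7, -0.5, 0.5]
finger_gap: 0.0854
```

```bash
python3 - <<'E'
from h import *
for n in("scene","top"):
    im,d=bot.grab_frame(n); cv2.imwrite(f"pics/{n}2.png",im[...,::-1])
    [print(n,o) for o in tops(n,im,d,.05,.068,(.55,.71,-.2,.2))]
    [print("g",o) for o in tops(n,im,d,.115,.14,(.35,.5,-.2,-.05),20)]
    print([(np.round(r["xy"],1),round(r["score"],2),atz(n,r["xy"],.012)) for r in bot.pinpoint(n,"gauge_tip")][:2])
plan((637.9,-122.0,150,84.9,10))
E
```

```text
scene (array([616.2,  95.4]), array([56. , 79.8]), 79.8, 0.0601, array([620.7,  94.2]))
scene (array([624. , -11.9]), array([80. , 56.2]), 4.0, 0.0602, array([628.9, -12.1]))
scene (array([ 636.8, -122.5]), array([56.5, 79.6]), 84.5, 0.0602, array([ 641.3, -122.6]))
g (array([ 431.5, -119.5]), array([27.1, 26.7]), 26.5, 0.1279, array([ 435. , -119.7]))
[(array([245.6, 235.8]), 0.81, array([ 0.42929616, -0.12056441,  0.012     ])), (array([243.8, 223.5]), 0.64, array([ 0.38839853, -0.12338645,  0.012     ]))]
top (array([ 635.7, -121.4]), array([56.5, 77.6]), 84.5, 0.0612, array([ 634.6, -120.9]), ('hole', array([ 635.9, -118.8,   61.2]), 65))
top (array([623.2, -10.8]), array([76.3, 56. ]), 3.9, 0.0612, array([622.4, -10.8]), ('hole', array([623.2,  -9.9,  61.2]), 46))
top (array([615. ,  96.5]), array([56.2, 76.8]), 79.8, 0.0612, array([614.4,  96.3]), ('hole', array([615.3,  97.4,  61.2]), 92))
[]
t 18.95 tcp [ 429.2 -119.3  182.6] jaw -77.9 F [-0.5 -0.  -0. ] gap 85.3
(637.9, -122.0, 150, 84.9)
 [0.13, 0.19, -0.81, np.float64(0.34)]
 [0.13, 0.16, -0.82, np.float64(0.34)]
 [0.13, 0.14, -0.82, np.float64(0.34)]
 [0.13, 0.11, -0.83, np.float64(0.34)]
 [0.13, 0.09, -0.83, np.float64(0.34)]
 [0.13, 0.06, -0.83, np.float64(0.34)]
 [0.13, 0.04, -0.84, np.float64(0.34)]
 [0.13, 0.01, -0.83, np.float64(0.34)]
 [0.13, -0.01, -0.84, np.float64(0.34)]
 [0.13, -0.03, -0.83, np.float64(0.34)]
```

View pics/scene2.png

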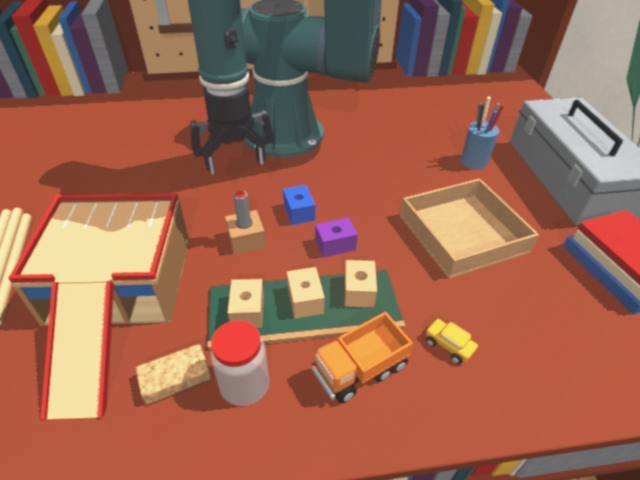

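Request:
arm_command(
  rows=[
    [0.13,0.19,-0.8,0.34,0,0,1],
    [0.13,0.16,-0.82,0.34,0,0,1],
    [0.13,0.14,-0.82,0.34,0,0,1],
    [0.13,0.11,-0.82,0.34,0,0,1],
    [0.13,0.09,-0.83,0.36,0,0,1],
  ],
)

```text
clock: 19.37
tcp_pos: [0.5329, -0.1206, 0.1645]
tool_rot: [2.188, 0.067, -2.195]
ft_force: [0.1, 0.6, 0.3]
finger_gap: 0.0854
```

Request:
arm_command(
  rows=[
    [0.13,0.06,-0.82,0.36,0,0,1],
    [0.13,0.04,-0.83,0.36,0,0,1],
    [0.13,0.01,-0.83,0.36,0,0,1],
    [0.13,-0.01,-0.82,0.36,0,0,1],
    [0.13,-0.03,-0.82,0.36,0,0,1],
  ],
)

```text
clock: 19.78
tcp_pos: [0.6359, -0.1227, 0.1477]
tool_rot: [-2.167, 0.104, 2.175]
ft_force: [1.1, -0.4, 0.7]
finger_gap: 0.0854
```

Request:
arm_command(
  rows=[
    [0.6,0,0,0,0,0,1],
    [0.8,0,0,0,0,0,1],
    [0.4,0,0,0,0,0,1],
    [0,0,0,0,0,0,1],
    [0,0,0,0,0,0,1],
  ],
)

```text
clock: 20.2
tcp_pos: [0.6348, -0.1228, 0.1037]
tool_rot: [-2.167, 0.104, 2.175]
ft_force: [1.1, -0.7, 0.4]
finger_gap: 0.0853
```

```bash
python3 - <<'E'
from h import *
plan((636.3,-122,22,84.5,4))
E
```

```text
t 20.2 tcp [ 634.8 -122.8  103.7] jaw -95.6 F [ 1.1 -0.7  0.4] gap 85.3
(636.3, -122, 22, 84.5)
 [0.82, -0.01, -0.01, np.float64(-0.0)]
 [0.82, -0.01, -0.02, np.float64(-0.0)]
 [0.81, -0.01, -0.01, np.float64(-0.0)]
 [0.82, -0.01, -0.02, np.float64(-0.0)]
```

Request:
arm_command(
  rows=[
    [0.8,-0.01,-0.01,0,0,0,1],
    [0.9,-0.01,-0.02,0,0,0,1],
    [0.9,-0.01,-0.01,0,0,0,1],
    [0.5,-0.01,-0.02,0,0,0,1],
    [0.15,0,0,0,0,0,0.8],
  ],
)

```text
clock: 20.62
tcp_pos: [0.6366, -0.122, 0.0225]
tool_rot: [-2.168, 0.105, 2.174]
ft_force: [0.0, -0.5, 0.0]
finger_gap: 0.0753
```

Request:
arm_command(
  rows=[
    [0,0,0,0,0,0,0.4],
    [0,0,0,0,0,0,0],
    [0,0,0,0,0,0,0],
    [0,0,0,0,0,0,0],
    [0,0,0,0,0,0,0],
  ],
)

```text
clock: 21.03
tcp_pos: [0.6384, -0.1225, 0.025]
tool_rot: [-2.173, 0.106, 2.17]
ft_force: [-0.1, -0.1, 1.0]
finger_gap: 0.0556
```

Request:
arm_command(
  rows=[
    [0,0,0,0,0,0,0],
    [-0.1,0,0,0,0,0,0],
    [-0.4,0,0,0,0,0,0],
    [0,0,0,0,0,0,0],
    [0,0,0,0,0,0,0],
  ],
)

```text
clock: 21.45
tcp_pos: [0.6385, -0.1225, 0.0375]
tool_rot: [-2.173, 0.106, 2.17]
ft_force: [-0.2, 0.1, -2.1]
finger_gap: 0.0555
```

```bash
python3 - <<'E'
from h import *
plan((634,-122,160,84.5,5),(520,-377,160,84.4,12))
E
```

```text
t 21.45 tcp [ 638.5 -122.5   37.5] jaw -95.6 F [-0.2  0.1 -2.1] gap 55.5
(634, -122, 160, 84.5)
 [-0.98, -0.0, 0.04, np.float64(-0.0)]
 [-0.98, -0.0, 0.04, np.float64(-0.0)]
 [-0.98, -0.0, 0.03, np.float64(-0.0)]
 [-0.98, -0.0, 0.04, np.float64(-0.0)]
 [-0.98, -0.0, 0.03, np.float64(-0.0)]
(520, -377, 160, 84.4)
 [-0.0, 0.88, 0.3, np.float64(0.0)]
 [-0.0, 0.88, 0.3, np.float64(0.0)]
 [-0.0, 0.88, 0.29, np.float64(0.0)]
 [-0.0, 0.88, 0.3, np.float64(0.0)]
 [-0.0, 0.88, 0.29, np.float64(0.0)]
 [-0.0, 0.89, 0.3, np.float64(0.0)]
 [-0.0, 0.88, 0.29, np.float64(0.0)]
 [-0.0, 0.89, 0.3, np.float64(0.0)]
 [-0.0, 0.88, 0.29, np.float64(0.0)]
 [-0.0, 0.89, 0.3, np.float64(0.0)]
 [-0.0, 0.88, 0.29, np.float64(0.0)]
 [-0.0, 0.89, 0.3, np.float64(0.0)]
```

Request:
arm_command(
  rows=[
    [-0.7,0,0,0,0,0,0],
    [-0.9,0,0,0,0,0,0],
    [-1,0,0,0,0,0,0],
    [-1,0,0,0,0,0,0],
    [-1,0,0,0,0,0,0],
  ],
)

```text
clock: 21.87
tcp_pos: [0.6373, -0.1222, 0.1523]
tool_rot: [-2.17, 0.106, 2.172]
ft_force: [-0.4, -0.7, -2.4]
finger_gap: 0.055
```

Request:
arm_command(
  rows=[
    [-0.9,0.44,0.15,0,0,0,0],
    [0,0.88,0.29,0,0,0,0],
    [0,0.88,0.29,0,0,0,0],
    [0,0.88,0.29,0,0,0,0],
    [0,0.88,0.29,0,0,0,0],
  ],
)

```text
clock: 22.28
tcp_pos: [0.5949, -0.2183, 0.1741]
tool_rot: [-2.171, 0.105, 2.172]
ft_force: [-0.4, 0.2, -1.9]
finger_gap: 0.0554
```

Request:
arm_command(
  rows=[
    [0,0.88,0.29,0,0,0,0],
    [0,0.88,0.29,0,0,0,0],
    [0,0.88,0.29,0,0,0,0],
    [0,0.88,0.29,0,0,0,0],
    [0,0.88,0.29,0,0,0,0],
  ],
)

```text
clock: 22.7
tcp_pos: [0.5479, -0.3243, 0.1738]
tool_rot: [-2.171, 0.106, 2.172]
ft_force: [0.2, -0.2, -1.6]
finger_gap: 0.0552
```

Request:
arm_command(
  rows=[
    [0,0.88,0.29,0,0,0,0],
    [0,0.88,0.29,0,0,0,0],
    [0,0.44,0.15,0,0,0,0],
    [0,0,0,0,0,0,0],
    [0,0,0,0,0,0,0],
  ],
)

```text
clock: 23.12
tcp_pos: [0.525, -0.3763, 0.1738]
tool_rot: [-2.17, 0.106, 2.17]
ft_force: [0.6, 1.1, -1.5]
finger_gap: 0.0553
```

```bash
python3 - <<'E'
from h import *
plan((525,-377,140,84.4,2))
E
```

```text
t 23.12 tcp [ 525.  -376.3  173.8] jaw -95.7 F [ 0.6  1.1 -1.5] gap 55.3
(525, -377, 140, 84.4)
 [0.68, 0.01, -0.0, np.float64(-0.01)]
 [0.67, 0.02, -0.0, np.float64(-0.01)]
```

Request:
arm_command(
  rows=[
    [0.6,0,0,0,0,0,0],
    [0.5,0,0,0,0,0,0],
    [0.3,0,0,0,0,0,0],
    [0.1,0,0,0,0,0,0],
    [0,0,0,0,0,0,0],
  ],
)

```text
clock: 23.53
tcp_pos: [0.5249, -0.3752, 0.1352]
tool_rot: [-2.169, 0.103, 2.173]
ft_force: [-0.1, -0.5, -1.0]
finger_gap: 0.0553
```

Request:
arm_command(
  rows=[
    [0.05,0,0,0,0,0,0],
    [0.03,0,0,0,0,0,0],
    [0,0,0,0,0,0,0],
  ],
)

```text
clock: 23.78
tcp_pos: [0.5256, -0.3767, 0.1349]
tool_rot: [-2.172, 0.106, 2.171]
ft_force: [-0.5, -0.2, -2.8]
finger_gap: 0.0551
```

Request:
arm_command(
  rows=[
    [0.03,0,0,0,0,0,0],
    [0.03,0,0,0,0,0,0],
    [0,0,0,0,0,0,0],
  ],
)

```text
clock: 24.03
tcp_pos: [0.5252, -0.3766, 0.1331]
tool_rot: [-2.172, 0.106, 2.171]
ft_force: [-0.5, 0.7, -2.2]
finger_gap: 0.0555
```

Request:
arm_command(
  rows=[
    [0.03,0,0,0,0,0,0],
    [0,0,0,0,0,0,0],
  ],
)

```text
clock: 24.2
tcp_pos: [0.5253, -0.3766, 0.133]
tool_rot: [-2.172, 0.106, 2.171]
ft_force: [-1.4, 1.2, 4.2]
finger_gap: 0.0549
```

Request:
arm_command(
  rows=[
    [0,0,0,0,0,0,0.8],
    [0,0,0,0,0,0,1],
    [0,0,0,0,0,0,1],
    [0,0,0,0,0,0,1],
    [-0.5,0,0,0,0,0,1],
  ],
)

```text
clock: 24.62
tcp_pos: [0.5238, -0.3753, 0.1427]
tool_rot: [-2.166, 0.103, 2.174]
ft_force: [-0.8, 1.3, -0.5]
finger_gap: 0.0853
```

Request:
arm_command(
  rows=[
    [-0.9,0,0,0,0,0,1],
    [-0.8,-0.3,0,0,0,0,1],
    [0,-0.96,-0.05,0.05,0,0,1],
    [0,-0.96,-0.05,0.05,0,0,1],
    [0,-0.96,-0.05,0.05,0,0,1],
  ],
)

```text
clock: 25.03
tcp_pos: [0.5375, -0.2976, 0.1889]
tool_rot: [-2.166, 0.122, 2.162]
ft_force: [0.1, 0.1, -0.2]
finger_gap: 0.0854
```

Request:
arm_command(
  rows=[
    [0,-0.96,-0.05,0.05,0,0,1],
    [0,-0.96,-0.05,0.05,0,0,1],
    [0,-0.96,-0.05,0.05,0,0,1],
    [0,-0.96,-0.05,0.05,0,0,1],
    [0,-0.96,-0.05,0.05,0,0,1],
  ],
)

```text
clock: 25.45
tcp_pos: [0.5579, -0.1784, 0.1884]
tool_rot: [-2.154, 0.143, 2.152]
ft_force: [0.9, -1.0, -0.5]
finger_gap: 0.085
```

Request:
arm_command(
  rows=[
    [0,-0.96,-0.05,0.05,0,0,1],
    [0,-0.96,-0.05,0.05,0,0,1],
    [0,-0.96,-0.05,0.05,0,0,1],
    [0,-0.96,-0.05,0.05,0,0,1],
    [0,-0.96,-0.05,0.05,0,0,1],
  ],
)

```text
clock: 25.87
tcp_pos: [0.581, -0.0604, 0.1884]
tool_rot: [-2.142, 0.166, 2.14]
ft_force: [-0.2, -0.5, 0.1]
finger_gap: 0.0853
```

Request:
arm_command(
  rows=[
    [0,-0.96,-0.05,0.05,0,0,1],
    [0,-0.96,-0.05,0.05,0,0,1],
    [0,-0.96,-0.05,0.05,0,0,1],
    [0.3,-0.96,-0.05,0.05,0,0,1],
    [0.6,-0.96,-0.05,0.05,0,0,1],
  ],
)

```text
clock: 26.28
tcp_pos: [0.6084, 0.0571, 0.1675]
tool_rot: [-2.134, 0.188, 2.123]
ft_force: [0.1, -0.3, -0.1]
finger_gap: 0.0851
```

```bash
python3 - <<'E'
from h import *
for n in("scene","top"):
    im,d=bot.grab_frame(n); cv2.imwrite(f"pics/{n}3.png",im[...,::-1])
    [print(n,"deck",o) for o in tops(n,im,d,.155,.185,(.4,.65,-.5,-.25))]
    [print(n,o) for o in tops(n,im,d,.05,.068,(.55,.71,-.2,.2))]
plan((615.6,96,100,79.8,3))
E
```

```text
scene deck (array([ 524.8, -376.5]), array([58.8, 79.6]), 85.2, 0.1679, array([ 530.5, -374.5]))
scene (array([616. ,  95.4]), array([56. , 79.9]), 79.7, 0.0601, array([620.8,  94.2]))
scene (array([625.2, -12. ]), array([79.7, 56.7]), 3.7, 0.0602, array([629.1, -12.1]))
top deck (array([ 522.8, -375.2]), array([58.1, 76.3]), 84.3, 0.1685, array([ 522.4, -373.1]), ('hole', array([ 524.5, -369.1,  168.5]), 25))
top (array([623.6, -13.2]), array([77. , 51.2]), 3.6, 0.0612, array([617.4, -18.7]))
top (array([599.8,  99.3]), array([56.5, 45.4]), 79.5, 0.0611, array([595.2, 100.7]))
t 26.38 tcp [605.7  59.1 163.9] jaw -99.9 F [-1.   0.  -0.5] gap 85.7
(615.6, 96, 100, 79.8)
 [0.85, -0.51, -0.04, np.float64(0.02)]
 [0.85, -0.51, -0.05, np.float64(0.02)]
 [0.85, -0.5, -0.04, np.float64(0.02)]
```

Request:
arm_command(
  rows=[
    [0.4,-0.5,-0.05,0.02,0,0,1],
    [0.4,-0.5,-0.05,0.02,0,0,1],
    [0.8,-0.5,-0.05,0.02,0,0,1],
    [0.9,0,0,0,0,0,1],
    [0,0,0,0,0,0,1],
  ],
)

```text
clock: 26.8
tcp_pos: [0.6138, 0.0926, 0.0982]
tool_rot: [-2.12, 0.194, 2.134]
ft_force: [-2.0, 0.1, -0.4]
finger_gap: 0.0857
```

Request:
arm_command(
  rows=[
    [0,0,0,0,0,0,1],
    [0,0,0,0,0,0,1],
  ],
)

```text
clock: 26.97
tcp_pos: [0.6171, 0.0918, 0.1029]
tool_rot: [-2.127, 0.194, 2.126]
ft_force: [0.4, -0.3, 0.4]
finger_gap: 0.0851
```

```bash
python3 - <<'E'
from h import *
plan((615.6,96,22,79.8,4))
E
```

```text
t 26.97 tcp [617.1  91.8 102.9] jaw -100.4 F [ 0.4 -0.3  0.4] gap 85.1
(615.6, 96, 22, 79.8)
 [0.81, -0.04, 0.02, np.float64(-0.01)]
 [0.81, -0.04, 0.02, np.float64(-0.01)]
 [0.81, -0.04, 0.02, np.float64(-0.01)]
 [0.81, -0.03, 0.03, np.float64(-0.01)]
```

Request:
arm_command(
  rows=[
    [0.8,-0.04,0.02,0,0,0,1],
    [0.9,-0.04,0.02,0,0,0,1],
    [0.9,-0.04,0.02,0,0,0,1],
    [0.5,-0.04,0.02,0,0,0,1],
    [0.12,0,0,0,0,0,0.8],
  ],
)

```text
clock: 27.38
tcp_pos: [0.6144, 0.0962, 0.0207]
tool_rot: [-2.124, 0.194, 2.129]
ft_force: [-0.1, 0.2, -0.7]
finger_gap: 0.0756
```

Request:
arm_command(
  rows=[
    [0,0,0,0,0,0,0.4],
    [0,0,0,0,0,0,0],
    [0,0,0,0,0,0,0],
    [0,0,0,0,0,0,0],
    [0,0,0,0,0,0,0],
  ],
)

```text
clock: 27.8
tcp_pos: [0.6163, 0.0964, 0.023]
tool_rot: [-2.128, 0.193, 2.124]
ft_force: [-0.3, 0.3, 2.9]
finger_gap: 0.0549
```

Request:
arm_command(
  rows=[
    [0,0,0,0,0,0,0],
    [-0.1,0,0,0,0,0,0],
    [-0.5,0,0,0,0,0,0],
    [-0.9,0,0,0,0,0,0],
    [-0.9,0,0,0,0,0,0],
  ],
)

```text
clock: 28.22
tcp_pos: [0.6141, 0.0964, 0.0821]
tool_rot: [-2.123, 0.194, 2.13]
ft_force: [1.5, 0.4, -1.8]
finger_gap: 0.0552
```

Request:
arm_command(
  rows=[
    [-0.9,0,0,0,0,0,0],
    [-0.3,0,0,0,0,0,0],
    [0,0,0,0,0,0,0],
  ],
)

```text
clock: 28.47
tcp_pos: [0.6171, 0.0966, 0.1146]
tool_rot: [-2.131, 0.192, 2.121]
ft_force: [1.1, -0.1, -2.3]
finger_gap: 0.0555
```

```bash
python3 - <<'E'
from h import *
plan((471,366.5,110,79.8,13))
E
```

```text
t 28.47 tcp [617.1  96.6 114.6] jaw -100.4 F [ 1.1 -0.1 -2.3] gap 55.5
(471, 366.5, 110, 79.8)
 [0.01, -0.74, 0.59, np.float64(-0.0)]
 [0.01, -0.74, 0.59, np.float64(-0.0)]
 [0.01, -0.74, 0.59, np.float64(-0.0)]
 [0.02, -0.73, 0.59, np.float64(-0.0)]
 [0.01, -0.74, 0.59, np.float64(-0.0)]
 [0.02, -0.73, 0.59, np.float64(-0.0)]
 [0.01, -0.74, 0.59, np.float64(-0.0)]
 [0.02, -0.73, 0.59, np.float64(-0.0)]
 [0.01, -0.74, 0.6, np.float64(-0.0)]
 [0.02, -0.73, 0.59, np.float64(-0.0)]
 [0.01, -0.74, 0.6, np.float64(-0.0)]
 [0.02, -0.73, 0.59, np.float64(-0.0)]
 [0.01, -0.74, 0.6, np.float64(-0.0)]
```

Request:
arm_command(
  rows=[
    [0,-0.4,0.3,0,0,0,0],
    [0,-0.74,0.6,0,0,0,0],
    [0,-0.74,0.6,0,0,0,0],
    [0,-0.74,0.6,0,0,0,0],
    [0,-0.74,0.6,0,0,0,0],
  ],
)

```text
clock: 28.88
tcp_pos: [0.5614, 0.1923, 0.1098]
tool_rot: [-2.122, 0.195, 2.131]
ft_force: [0.3, -0.2, -1.1]
finger_gap: 0.0558
```

Request:
arm_command(
  rows=[
    [0,-0.74,0.6,0,0,0,0],
    [0,-0.74,0.6,0,0,0,0],
    [0,-0.74,0.6,0,0,0,0],
    [0,-0.74,0.6,0,0,0,0],
    [0,-0.74,0.6,0,0,0,0],
  ],
)

```text
clock: 29.3
tcp_pos: [0.5042, 0.2966, 0.1099]
tool_rot: [-2.123, 0.195, 2.131]
ft_force: [-0.4, 0.4, -1.9]
finger_gap: 0.055
```

Request:
arm_command(
  rows=[
    [0,-0.74,0.6,0,0,0,0],
    [0,-0.74,0.6,0,0,0,0],
    [0,-0.74,0.5,0,0,0,0],
    [0,-0.3,0.2,0,0,0,0],
    [0,0,0,0,0,0,0],
  ],
)

```text
clock: 29.72
tcp_pos: [0.4692, 0.3677, 0.1103]
tool_rot: [-2.126, 0.192, 2.131]
ft_force: [0.9, -0.7, -1.7]
finger_gap: 0.0553
```

Request:
arm_command(
  rows=[
    [0.6,0,0,0,0,0,0],
    [0.9,0,0,0,0,0,0],
    [0.9,0,0,0,0,0,0],
    [0.6,0,0,0,0,0,0],
    [0.3,0,0,0,0,0,0],
  ],
)

```text
clock: 30.13
tcp_pos: [0.47, 0.3641, 0.0264]
tool_rot: [-2.123, 0.198, 2.132]
ft_force: [-0.5, 0.6, -2.6]
finger_gap: 0.0551
```

```bash
python3 - <<'E'
from h import *
plan((471,366.5,20,79.8,1))
E
```

```text
t 30.13 tcp [470.  364.1  26.4] jaw -100.4 F [-0.5  0.6 -2.6] gap 55.1
(471, 366.5, 20, 79.8)
 [0.26, -0.1, -0.02, np.float64(-0.05)]
```

Request:
arm_command(
  rows=[
    [0.1,0,0,0,0,0,0],
    [0.06,0,0,0,0,0,0],
    [0.04,0,0,0,0,0,0],
    [0,0,0,0,0,0,0],
  ],
)

```text
clock: 30.47
tcp_pos: [0.4724, 0.3665, 0.0251]
tool_rot: [-2.127, 0.193, 2.125]
ft_force: [-0.5, 0.5, -2.2]
finger_gap: 0.0553
```

Request:
arm_command(
  rows=[
    [0.04,0,0,0,0,0,0],
    [0,0,0,0,0,0,0],
  ],
)

```text
clock: 30.63
tcp_pos: [0.4721, 0.3666, 0.024]
tool_rot: [-2.127, 0.192, 2.125]
ft_force: [-0.4, -0.1, -2.3]
finger_gap: 0.0551
```

Request:
arm_command(
  rows=[
    [0.04,0,0,0,0,0,0],
    [0,0,0,0,0,0,0],
  ],
)

```text
clock: 30.8
tcp_pos: [0.4717, 0.3664, 0.0226]
tool_rot: [-2.127, 0.193, 2.126]
ft_force: [0.8, -0.6, -2.4]
finger_gap: 0.0551
```

Request:
arm_command(
  rows=[
    [0.05,0,0,0,0,0,0],
    [0.05,0,0,0,0,0,0],
    [0,0,0,0,0,0,0],
  ],
)

```text
clock: 31.05
tcp_pos: [0.4715, 0.3662, 0.0196]
tool_rot: [-2.126, 0.193, 2.127]
ft_force: [-0.1, 0.3, -2.0]
finger_gap: 0.0552
```

Request:
arm_command(
  rows=[
    [0.04,0,0,0,0,0,0],
    [0.04,0,0,0,0,0,0],
    [0,0,0,0,0,0,0],
  ],
)

```text
clock: 31.3
tcp_pos: [0.4715, 0.3662, 0.0176]
tool_rot: [-2.126, 0.194, 2.127]
ft_force: [-0.0, -0.4, -1.1]
finger_gap: 0.0554
```

Request:
arm_command(
  rows=[
    [0.03,0,0,0,0,0,0],
    [0,0,0,0,0,0,0],
  ],
)

```text
clock: 31.47
tcp_pos: [0.4717, 0.3663, 0.0171]
tool_rot: [-2.126, 0.193, 2.126]
ft_force: [0.5, -0.8, -1.3]
finger_gap: 0.0552
```

Request:
arm_command(
  rows=[
    [0.03,0,0,0,0,0,0],
    [0,0,0,0,0,0,0],
  ],
)

```text
clock: 31.63
tcp_pos: [0.4717, 0.3664, 0.017]
tool_rot: [-2.127, 0.193, 2.126]
ft_force: [-1.5, -0.3, 4.4]
finger_gap: 0.055
```

Request:
arm_command(
  rows=[
    [0,0,0,0,0,0,0.8],
    [0,0,0,0,0,0,1],
    [0,0,0,0,0,0,1],
    [0,0,0,0,0,0,1],
    [-0.5,0,0,0,0,0,1],
  ],
)

```text
clock: 32.05
tcp_pos: [0.4702, 0.3653, 0.0272]
tool_rot: [-2.124, 0.196, 2.131]
ft_force: [0.3, -0.3, -0.5]
finger_gap: 0.0856
```

Request:
arm_command(
  rows=[
    [-0.9,0,0,0,0,0,1],
    [-0.9,0,0,0,0,0,1],
    [-0.9,0,0,0,0,0,1],
    [-0.9,0,0,0,0,0,1],
    [-0.9,0,0,0,0,0,1],
  ],
)

```text
clock: 32.47
tcp_pos: [0.4716, 0.3662, 0.1434]
tool_rot: [-2.127, 0.193, 2.126]
ft_force: [-0.2, 0.0, -0.3]
finger_gap: 0.0857
```

Request:
arm_command(
  rows=[
    [0,-0.9,0,0,0,0,1],
    [0,-0.9,0,0,0,0,1],
    [0,-0.9,0,0,0,0,1],
    [0,-0.9,0,0,0,0,1],
    [0,0,0,0,0,0,1],
  ],
)

```text
clock: 32.88
tcp_pos: [0.4891, 0.459, 0.1428]
tool_rot: [-2.128, 0.187, 2.123]
ft_force: [0.4, 0.3, -0.1]
finger_gap: 0.0854
```

```bash
python3 - <<'E'
from h import *
for n in("scene","top"):
    im,d=bot.grab_frame(n); cv2.imwrite(f"pics/{n}4.png",im[...,::-1])
    for nm,a in dict(deck=(.155,.185,(.4,.65,-.5,-.25)),board=(.05,.068,(.55,.71,-.2,.2)),box=(.046,.060,(.40,.54,.30,.44)),gauge=(.115,.14,(.35,.5,-.2,-.05),20)).items():
        [print(n,nm,o) for o in tops(n,im,d,*a)]
print(bot.sense()["clock"])
E
```

```text
scene deck (array([ 525.1, -376.3]), array([58.3, 80.6]), 84.4, 0.1678, array([ 530.6, -374.6]))
scene board (array([624.6, -11.9]), array([80.7, 56.2]), 4.0, 0.0601, array([629.1, -12.3]))
scene box (array([472.8, 366. ]), array([58., 81.]), 80.1, 0.0539, array([476.2, 364.2]))
scene gauge (array([ 431.6, -119.6]), array([28.4, 26.5]), 24.8, 0.1283, array([ 435.1, -119.5]))
top deck (array([ 522.7, -374.7]), array([58.8, 76.2]), 84.1, 0.1685, array([ 522.5, -372.9]), ('hole', array([ 525. , -369.3,  168.5]), 27))
top board (array([623.2, -10.8]), array([77.3, 56. ]), 3.8, 0.0613, array([622.3, -10.8]), ('hole', array([623.1, -10. ,  61.3]), 45))
top box (array([470.8, 367.6]), array([57.7, 76.2]), 79.6, 0.0553, array([470.6, 366.4]), ('hole', array([470. , 371.4,  55.3]), 54))
top gauge (array([ 428. , -118.3]), array([25.9, 28.2]), 51.1, 0.1304, array([ 428.3, -118. ]))
32.9833
```

View pics/scene4.png

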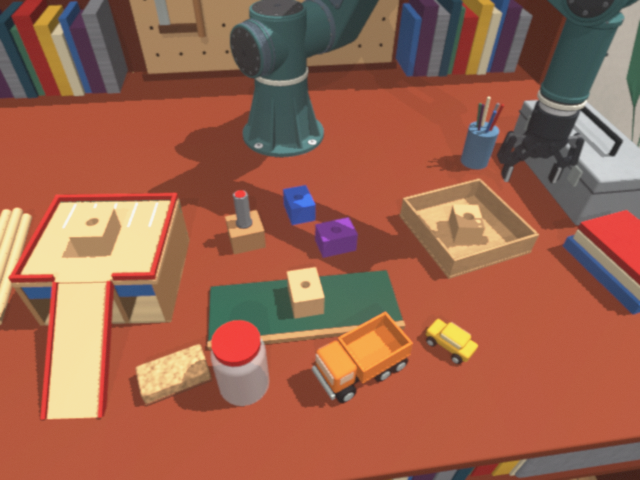

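Request:
arm_command(
  rows=[
    [-0.8,0,0,0,0,0,1],
    [-0.8,0,0,0,0,0,1],
    [0,0,0,0,0,0,1],
    [0,0,0,0,0,0,1],
  ],
)

```text
clock: 33.32
tcp_pos: [0.4884, 0.4543, 0.1828]
tool_rot: [-2.127, 0.192, 2.124]
ft_force: [-0.4, 0.5, -0.2]
finger_gap: 0.0855
```

```bash
python3 -c "
from rig import bot
print(bot.sense()['ft_force'],bot.close_job())"
```

```text
the job is handed in; nothing more can be done
[-0.35145721  0.51303587 -0.18746608] None
```

All three blocks are gauged and sorted, the gauge is back in its stand, and I handed the job in at about 33 s; it gives no verdict.

| Block | Gauge went in | Result | Where it is now |
|---|---|---|---|
| Left | about 36 mm | Too loose | Offcut box |
| Middle | about 3 mm, stopped at about 16 N | Too tight | Left on the work board |
| Right | about 21 mm, stopped at about 16 N | Fits | Garage deck |

**Last checks:** The final pictures from both cameras show the fitting block flat on the deck, with its top at 168 mm. The loose block is flat on the box floor (top at 54 to 55 mm), and the tight block is flat on the board. The gauge is upright in its stand and the other toys look undisturbed. The gripper was open and clear, with near-zero force.

**What disagreed or was not done:**
- The two cameras differed by 1 to 4 mm on positions, well inside the limits.
- On the loose block I stopped just short of the collar touching, without feeling a stop. That depth puts the thick step well inside the hole.

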